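# Snap a polishing roller into its bench stand

## Robot

A 6-joint arm with a two-finger parallel gripper is mounted at the origin on the work surface. World frame = base frame: x ahead of the robot, y to its left, z up, the work surface at z = 0. Lengths are in m, angles in rad, forces in N, time in s.
With the tool pointing down it reaches from about 0.35 to 1 m from the base axis. Payload 7.1 kg.
Tool frame: the origin (TCP) lies midway between the tips of the shut fingers; the grasp point (between the pads) lies 19 mm behind it; z points along the fingers, x is the direction in which the jaws open and shut, and the axes are right-handed (so a half turn about z gives the same grasp; the last joint's range is limited). The gripper opens to 85 mm and grips with 20 to 120 N. Pads are 22 mm wide; open, the fingers measure 114 mm over their backs; the gripper's body (76 mm by 85 mm) begins 54 mm behind the grasp point. The pads swing forward as they close: fully open they stand 13 mm farther back than shut.
Start: joints at [-1.167, 0.423, 1.63, -0, 1.089, -0.019], TCP at [0.256, -0.57, 0.231] pointing down, gripper open.
Joint ranges: [-3, 3], [-0.9, 2.11], [0.09, 2.58], [-1.31, 4.45], [0.11, 2.69], [-2.54, 2.54]. Speed limits (rad/s): [2.39, 2.39, 3.01, 3.14, 3.14, 3.14].

## Interface

Orientations are given as [roll, pitch, yaw] about the fixed x, y, z axes, in that order (R = Rz(yaw) Ry(pitch) Rx(roll)).
In Python, from bench import manip gives the robot as it stands. The module is installed in compiled form; this text tells all that it offers.
- The arm moves only by the tool send_rows, never from a script. Its argument "deltas" is a list of rows, each an object with "claw": the finger opening in mm, from 0 to 85.4; "dp": the shift along the tool's x, y, z in mm, a list of three; "rot": the turn, a rotation vector about the tool's x, y, z in rad, a list of three. In form: [{"claw": claw, "dp": [tx, ty, tz], "rot": [wx, wy, wz]}, ...]. A call has 1 to 5 rows; each row is the pose to reach, as a shift and turn from the pose commanded when the call began, along the tool's axes at that moment; what a row does not reach only later rows make up. A row lasts 1/12 s, in which the tool goes at most 41.7 mm and 7.16 degrees, less where a joint would pass 70% of its speed; a pose out of reach is approached as far as the arm can. A call with a gripper value outside its range is refused whole. The fingers move at their own pace and stop on an object; "force" is the grip in N (left out, the last holds). Time passes only in rows, so rows that repeat a pose let the fingers close. It gives the time, the measured TCP pose, the force and the opening at its end, in the units of the state.
- manip.sense(): the state, without advancing time (a new reading comes with each control period).
- manip.camera(name): name is "side" or "top"; returns a dict with "image" (420x560x3 uint8, red, green, blue), "depth" (420x560 float32, m along the optical axis (not along the pixel's ray), 0 where there is no reading), "intrinsics" (3x3 intrinsics, pixels), "k1" (the pictures are not rectified: a ray, as slopes to the right and down, at radius r is drawn at 1 + k1 r^2 times it, then the intrinsics apply), "camera_from_world" (4x4, takes a point from world to camera coordinates). Camera axes: x right, y down, z forward; pixel columns grow to the right and rows downward; lengths in m; the calibration is good to about 2 mm. A picture is of the moment at which its call begins.
- manip.close_job(): hands the job in, once; it reports no verdict.
The state is a dict: "clock": time; "joints": joint angles; "joint_velocities": joint speeds; "joint_torque": joint torques, N m; "ee_pos": TCP position; "ee_rot": TCP orientation; "wrist_force": force on the tool from outside, world axes, zero at the start; "wrist_torque": the same for the moment, N m; "grip_width": opening from 0.0 (shut) to 1.0 (fully open).
Only numpy, scipy, OpenCV 4.12 (cv2) and the standard library are available. Lean on these libraries where they do the work, as an engineer would, in place of code of your own. Each camera call takes 0.05 s, during which the arm holds its last target. There are 200 camera calls.

## Task

Lift the polishing roller off its wooden rest and lower its axle, kept level and not dropped, into the two open slots of the polishing stand, then press it down past the spring catches until both ends sit fully home on the slot floors. Press no harder than it takes to go home (about 15 N), let go, and leave the other things on the bench alone.

Things in the scene. Friction and masses are not known exactly. Their poses are not given: they have to be found in the camera images.
- roller_mid (a point): Centre of the polishing roller: rigid grey cylinder, diameter 44, length 76 mm, on a steel axle of diameter 10 and full length 148 mm (36 mm bare at each end). The point is on the axle at mid-length; its y axis runs along the axle (both ways alike). 0.18 to 0.35 kg. It starts in the rest, the axle level, about 51 mm above the bench.
- rest: Wooden rest, fixed: board 110 x 160 x 12 mm, two notched blocks at y = -57 and +57 mm (16 mm thick in y, 50 mm in x, up to 64 mm tall) carry the bare axle ends. Origin under the board's centre, at bench height; z up, y along the axle. Beside and under the roller, between the blocks, fingers have room down to 12 mm above the bench.
- stand: White foot of the polishing stand, fixed, 130 x 170 x 18 mm. Origin under its centre at bench height; z up. The axle must lie along its y with its middle above this origin. A rigid aluminium yoke rises from it: two cheeks, at y = 48 to 62 and -48 to -62 mm, 40 mm wide in x, joined by a crossbar whose top is 30 mm below the home axle centre.
- slot_l (a point): Point at bench height below the +y slot (stand y = +55 mm). Slots are 12 mm wide in x, open at the top, their top 12 mm flared to about 30 mm. The yoke's height is set anew each time and NOT measured: at home the axle's centre is 86 to 130 mm above the bench, and 36 to 38 mm below the cheek tops. Find it by feel.
- slot_r (a point): Point at bench height below the -y slot (stand y = -55 mm), a twin of the other at the same height. Sprung balls (catches) in both walls of each slot stop the axle about 8 mm above home; it takes some 8 to 12 N downwards in all, more than the weight, to snap past, about 5 mm farther down. Below them the axle meets rigid floors and the force rises steeply; 15 N shows it is home, over 24 N on one floor is too much.
- jar: Small closed glass jar, 52 mm across, 75 mm tall; origin under its centre. Bystander.
- bur_block: Green block 50 x 70 x 25 mm with small steel burs standing in it, 50 mm tall in all; origin under its centre. Bystander.
- bench_pin: Small wooden bench block 80 x 50 x 32 mm; origin under its centre. Bystander.
- blue_bin: Small open blue bin 70 x 100 x 30 mm; origin under its centre. Bystander.
Not all that is in view belongs to the job. Of the things that look like the rest, take the one that is farthest from the robot's base at the start.

How it is judged:
On the way, in this order (a step that is already met when the one before it is completed fails the run):
1. the roller is lifted off its rest (height (world z) of roller_mid above 0.09 m and contact force between roller and rest below 0.05 N), for 0.2 s.
2. both axle ends are pressed home on the slot floors (contact force between roller and seat_l above 0.2 N and contact force between roller and seat_r above 0.2 N), for 0.2 s.
At the end, for the whole second after the job is handed in: The axle rests on the floors of both slots (each floor carries more than 0.2 N), below the catches, level and in line with the stand within 2 degrees, its middle within 15 mm of the stand's middle, at rest and released (all of step 2 and horizontal distance between roller_mid and stand below 0.015 m and angle between the y axis of roller_mid and the y axis of stand, either way round below 0.035 rad and linear speed of roller below 0.01 m/s); the robot touches nothing.
It fails at once if a slot floor is pressed with more than 24 N (48 N for both), or the roller is jammed against the stand with over 80 N of contact in all, the catches' pinch included (contact force between roller and seat_l above 24 N or contact force between roller and seat_r above 24 N or contact force between roller and yoke above 80 N or contact force between roller and stand above 80 N).
It fails at once if the axle is tipped more than about 14 degrees from level (angle between roller_mid's own y axis and vertical below 1.32 rad or angle between roller_mid's own y axis and vertical above 1.82 rad).
It fails at once if a bystander is moved more than 20 mm (distance of any of jar, bur_block, bench_pin, blue_bin from where it was at the start of the episode above 0.02 m).
It fails at once if the roller is let fall: it falls freely, touching neither fingers nor stand, faster than 0.3 m/s (contact force between the fingers and roller below 0.05 N and contact force between roller and yoke below 0.05 N and contact force between roller and rest below 0.05 N and linear speed of roller above 0.3 m/s).
It also fails if it takes over 58 s, if anything falls off the work surface, if the arm or the gripper's body presses on something with over 40 N, if the wrist force passes 120 N, or if a joint passes its speed limit or range.

## Working session

There is one attempt and no reset: what is moved stays moved. The work goes in short steps, Python scripts to look and compute and a tool call to move; the robot and the scene stay as the last step left them, time stands still between calls to the robot, and variables do not carry over. Pictures are saved under pics/ and viewed, about 8 in all and at most 12, crops included, and the job is handed in when it is done.

Besides the shell and the picture viewer there is one more tool, called after "Call:" by a JSON object that holds its "name" and its "arguments". send_rows: Moves the arm, as the interface text tells. Its arguments: {"type":"object","properties":{"deltas":{"type":"array"},"force":{"type":"number"}},"required":["deltas"]}

```bash
mkdir -p pics; ls
cat > h.py <<'E'
import numpy as np, cv2
from bench import manip
def pts(c):
    """world xyz for each pixel"""
    K=np.array(c["intrinsics"]);k1=c["k1"];T=np.linalg.inv(np.array(c["camera_from_world"]))
    d=c["depth"];h,w=d.shape
    u,v=np.meshgrid(np.arange(w),np.arange(h))
    n=cv2.undistortPoints(np.stack([u,v],-1).reshape(-1,1,2).astype(float),K,np.array([k1,0,0,0,0.])).reshape(h,w,2)
    P=np.dstack([n[...,0]*d,n[...,1]*d,d,np.ones_like(d)])
    return (P@T.T)[...,:3]
E
python3 - <<'E'
from h import *
s=manip.sense();print(s)
for n in("top","side"):
    c=manip.camera(n);np.savez(n,P=pts(c),**c);print(n,c["intrinsics"],c["k1"],c["camera_from_world"],(c["depth"]==0).mean())
    cv2.imwrite(f"pics/{n}0.png",c["image"][...,::-1])
E
```

```text
pics
{'clock': 0.0, 'joints': array([-1.16700369e+00,  4.23827444e-01,  1.63070900e+00,  1.61158104e-05,
        1.08860599e+00, -1.89794483e-02]), 'joint_velocities': array([ 0.0005001 ,  0.00040238, -0.00125142,  0.00012406,  0.00132804,
        0.00031733]), 'joint_torque': array([ 2.55175528e-04, -5.57396114e+01, -2.81739521e+01,  2.55454700e-05,
        7.39623414e-03, -9.23981702e-06]), 'ee_pos': array([ 0.25625099, -0.56944091,  0.2305466 ]), 'ee_rot': array([-3.14154898e+00,  1.54923006e-03, -1.14803169e+00]), 'wrist_force': array([-1.08733102, -0.24558139,  0.25162898]), 'wrist_torque': array([-0.00510534, -0.00199837, -0.02345334]), 'grip_width': 0.9978490871949413}
top [[381.90120998   0.         277.48920941]
 [  0.         381.90120998 213.94642442]
 [  0.           0.           1.        ]] -0.030167547489267144 [[ 0.01197964 -0.99977881  0.01728655 -0.00403441]
 [-0.99848617 -0.01288871 -0.05347198  0.44979764]
 [ 0.05368295 -0.0166198  -0.99841971  1.16435453]
 [ 0.          0.          0.          1.        ]] 0.0036862244897959183
side [[421.61199925   0.         284.11393072]
 [  0.         421.61199925 200.58057378]
 [  0.           0.           1.        ]] -0.08071361623610085 [[-0.91602015 -0.4006878   0.01887794  0.43316453]
 [-0.31566671  0.69101502 -0.65027131  0.19428153]
 [ 0.24751084 -0.60162076 -0.75946748  1.03646606]
 [ 0.          0.          0.          1.        ]] 0.003826530612244898
```

View pics/top0.png

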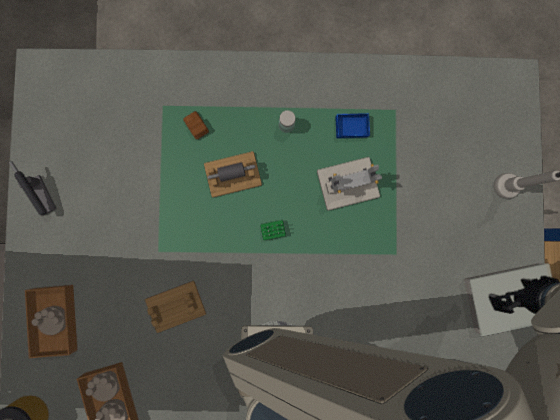

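View pics/side0.png

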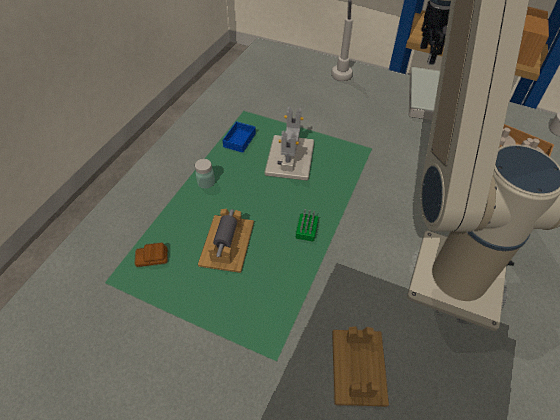

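Top view: the candidates for the rest are the loaded one at (233,174) and an empty lookalike at (175,306), which is nearer the base. I choose (233,174), which holds the roller. The stand is at (350,183), jar at (287,120), bin at (352,126), burs at (274,230) and bench pin at (196,125).

Run:
```python
from h import *
t=np.load("top.npz");P=t["P"];im=t["image"];hsv=cv2.cvtColor(im,cv2.COLOR_RGB2HSV).astype(int)
z=P[...,2]
print("mat z",np.median(z[120:150,225:265]))
def rect(m,name):
    q=P[m][:,:2].astype(np.float32);c,wh,a=cv2.minAreaRect(q*1000);print(name,m.sum(),np.round(c,1),np.round(wh,1),round(a,2),"zmed",np.median(P[m][:,2]),q.mean(0))
def win(x0,x1,y0,y1):
    m=np.zeros(z.shape,bool);m[y0:y1,x0:x1]=1;return m
H,S,V=hsv[...,0],hsv[...,1],hsv[...,2]
def big(m):
    n,l,s,_=cv2.connectedComponentsWithStats(cv2.morphologyEx(m.astype(np.uint8),cv2.MORPH_OPEN,np.ones((2,2))));return l==1+np.argmax(s[1:,4])
W=win(195,270,145,205)
mat=(H>50)&(H<95)&(S>60)
rect(big(W&~mat&(z>0.006)&(z<0.03)),"restboard"); 
rol=W&(S<90)&(z>0.05)&(z<0.085);rect(big(rol),"roller")
W=win(308,405,150,220)
rect(big(W&(z>0.01)&(z<0.03)),"stand foot")
m=W&(z>0.06);rect(m,"yoke");print("z hist",np.histogram(z[m],bins=np.arange(.06,.22,.01)))
for n,w in (("L",win(308,350,150,220)),("R",win(350,405,150,220))):
    k=w&(z>0.1);k.any() and rect(k,n)
s=np.load("side.npz");Q=s["P"];
I=s["image"][100:190,255:325,::-1];J=s["image"][200:275,190:260,::-1];A=im[155:215,310:390,::-1];B=im[145:205,195:275,::-1]
f=lambda a:cv2.resize(a,(395,295),interpolation=cv2.INTER_CUBIC)
cv2.imwrite("pics/crop.png",np.vstack([np.hstack([f(A),f(B)]),np.hstack([f(I),f(J)])]))
```

```text
mat z 0.0007671743914703377
restboard 1135 [495.6 120.3] [261.3 160.3] 14.79 zmed 0.011928666215853534 [0.56306666 0.13557428]
roller 428 [517.3  77.7] [257.  122.6] 48.92 zmed 0.06777433128668298 [0.56876147 0.13869275]
stand foot 1526 [ 515.4 -131.9] [140.  374.6] 19.57 zmed 0.01794721015413192 [ 0.54012346 -0.21442655]
yoke 735 [ 499.4 -117.9] [ 79.1 349.1] 26.28 zmed 0.08598268086130778 [ 0.54500115 -0.21354708]
z hist (array([  3,  37, 377,  22,  47,  42,  40,  36,  92,  22,   0,   0,   0,
         0,   0]), array([0.06, 0.07, 0.08, 0.09, 0.1 , 0.11, 0.12, 0.13, 0.14, 0.15, 0.16,
       0.17, 0.18, 0.19, 0.2 , 0.21]))
L 138 [457.8 -84.4] [ 48.2 250. ] 44.88 zmed 0.13837243408008448 [ 0.52623934 -0.15092784]
R 158 [ 466.9 -137.6] [ 52.9 351.8] 35.38 zmed 0.13325166096478924 [ 0.5505618 -0.2512327]
```

View pics/crop.png

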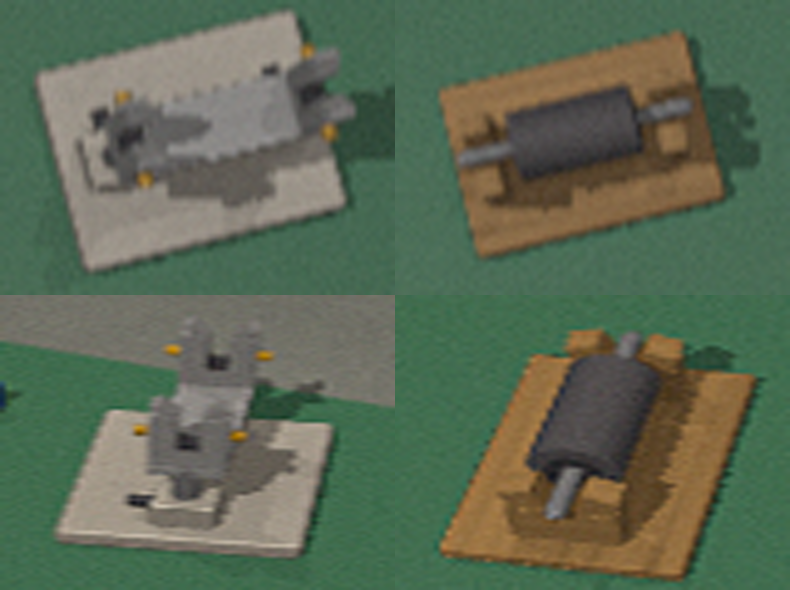

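Crops: the rest with the roller is confirmed, as is the empty yoke on the white foot. All four corners of both the foot and the board are visible. I'll use ray–plane fits in place of raw depth, which has outliers.

```bash
cat >> h.py <<'E'
def ray(c,uv,z):
    """pixels -> world points on the plane z"""
    T=np.linalg.inv(np.array(c["camera_from_world"]))
    n=cv2.undistortPoints(np.array(uv,float).reshape(-1,1,2),np.array(c["intrinsics"]),np.array([float(c["k1"]),0,0,0,0.])).reshape(-1,2)
    d=np.c_[n,np.ones(len(n))]@T[:3,:3].T;o=T[:3,3]
    return o+d*((z-o[2])/d[:,2])[:,None]
E
python3 - <<'E'
from h import *
S0={}
for cam,wins in (("top",{"rest":(195,275,145,205),"foot":(308,392,150,215)}),("side",{"rest":(190,260,200,278),"foot":(255,325,125,190)})):
    t=dict(np.load(cam+".npz"));P=t["P"];z=P[...,2];hsv=cv2.cvtColor(t["image"],cv2.COLOR_RGB2HSV).astype(int);H,S,V=np.moveaxis(hsv,2,0)
    def fit(m,zz,n):
        m=cv2.morphologyEx(m.astype(np.uint8),cv2.MORPH_OPEN,np.ones((3,3)));_,l,s,_=cv2.connectedComponentsWithStats(m)
        m=l==1+np.argmax(s[1:,4]);vu=np.argwhere(m);X=ray(t,vu[:,::-1],zz)[:,:2]*1000
        c,wh,a=cv2.minAreaRect(X.astype(np.float32));print(cam,n,m.sum(),np.round(c,1),np.round(wh,1),round(a,2));return X
    for n,(x0,x1,y0,y1) in wins.items():
        W=np.zeros(z.shape,bool);W[y0:y1,x0:x1]=1
        if n=="rest":
            fit(W&((H<25)&(S>70)),0.012,n)
            X=fit(W&(S<70)&(V<130)&(z>.045)&(z<.09),0.06,"roller")
            r=W&(z>.045)&(z<.09)&(S<70);Y=P[r]*1000
            print(" roller depth median",np.median(Y,0),"top z",np.percentile(Y[:,2],[50,90,98]))
        else:
            fit(W&(S<60)&(V>110)&(abs(z-.018)<.008),0.018,n)
            r=W&(abs(z-.086)<.006);print(" crossbar z",np.median(z[r]),r.sum(),np.median(P[r],0))
            print(" top percentiles",np.percentile(z[W&(z>.1)&(z<.2)],[80,90,95,98]))
E
```

```text
top rest 813 [547.3 136.3] [ 59.  158.7] 14.92
top roller 400 [574.4 132.9] [ 41.4 123. ] 14.95
 roller depth median [569.66024138 141.38839886  68.21400775] top z [68.21400775 73.26532074 75.09063561]
top foot 1237 [ 549.3 -215.4] [129.1 169. ] 15.05
 crossbar z 0.08369089507999805 380 [ 0.54859143 -0.22009394  0.0836909 ]
 top percentiles [0.14743372 0.14954453 0.15086343 0.15263686]
side rest 1805 [574.4 133.2] [110.4 188.3] 14.49
side roller 551 [571.9 141.3] [ 43.3 129.6] 15.47
 roller depth median [566.26278622 151.96893221  69.40955572] top z [69.40955572 74.43324809 75.93632515]
side foot 985 [ 547.2 -213.2] [128.3 177.9] 15.2
 crossbar z 0.08590493532068066 196 [ 0.55033265 -0.23459672  0.08590494]
 top percentiles [0.14324131 0.15011484 0.15148401 0.15336703]
```

```bash
cat >> h.py <<'E'
from scipy.spatial.transform import Rotation as Ro
def go(p,yaw,s=None):
    """print tool-frame shift (mm) and turn to TCP p, pointing down with yaw"""
    s=s or manip.sense();R=Ro.from_euler("xyz",s["ee_rot"]);G=Ro.from_euler("xyz",[np.pi,0,yaw])
    print("clock %.2f"%s["clock"],"tcp",np.round(s["ee_pos"]*1000,1),"rpy",np.round(s["ee_rot"],4),"F",np.round(s["wrist_force"],1),"T",np.round(s["wrist_torque"],2),"w",round(s["grip_width"],3))
    print("dp",np.round(R.inv().apply(np.array(p)-s["ee_pos"])*1000,1),"rot",np.round((R.inv()*G).as_rotvec(),4))
E
python3 - <<'E'
from h import *
t=dict(np.load("top.npz"))
for n,q,z in (("rest",[(204.1,163.7),(253.7,151.5),(261.4,184.3),(211.8,197.1)],.012),("foot",[(317.5,170.3),(369.7,157.4),(380.3,197.1),(327.8,209.9)],.018)):
    X=ray(t,np.array(q),z)[:,:2]*1000;print(n,X.mean(0),cv2.minAreaRect(X.astype(np.float32)))
    W=cv2.cvtColor(t["image"],cv2.COLOR_RGB2HSV)
go([.571,.135,.2],.262)
E
```

```text
rest [571.51088731 141.40188404] ((571.1798095703125, 141.22377014160156), (106.76622009277344, 159.41531372070312), 14.815815925598145)
foot [ 546.31401528 -218.04208697] ((546.0009155273438, -218.10812377929688), (127.78439331054688, 168.24383544921875), 14.840991973876953)
clock 0.10 tcp [ 256.3 -569.5  230.6] rpy [-3.1415e+00  1.4000e-03 -1.1480e+00] F [-1.2  0.5 -0.6] T [ 0.02 -0.05 -0.03] w 1.001
dp [-513.3 -576.1   31.3] rot [-1.00e-03  1.10e-03 -1.41e+00]
```

Call:
{"name": "send_rows", "arguments": {"deltas": [{"claw":85,"dp":[-517,-579,0],"rot":[0,0,-1.41]},{"claw":85,"dp":[-517,-579,0],"rot":[0,0,-1.41]},{"claw":85,"dp":[-517,-579,0],"rot":[0,0,-1.41]},{"claw":85,"dp":[-517,-579,0],"rot":[0,0,-1.41]},{"claw":85,"dp":[-517,-579,0],"rot":[0,0,-1.41]}]}}

```text
clock: 0.52
ee_pos: [0.3413, -0.3777, 0.231]
ee_rot: [-3.141, 0.001, -0.518]
wrist_force: [1.1, -0.2, 0.6]
grip_width: 0.995
```

```bash
python3 -c "
from h import *
go([.572,.139,.2],.262)"
```

```text
clock 0.52 tcp [ 341.3 -377.7  231. ] rpy [-3.1413e+00  6.0000e-04 -5.1760e-01] F [ 1.1 -0.2  0.6] T [ 0.08 -0.08 -0.01] w 0.995
dp [ -55.2 -563.1   31.2] rot [-5.000e-04  4.000e-04 -7.796e-01]
```

Call:
{"name": "send_rows", "arguments": {"deltas": [{"claw":85,"dp":[-55,-563,30],"rot":[0,0,-0.78]},{"claw":85,"dp":[-55,-563,30],"rot":[0,0,-0.78]},{"claw":85,"dp":[-55,-563,30],"rot":[0,0,-0.78]},{"claw":85,"dp":[-55,-563,30],"rot":[0,0,-0.78]},{"claw":85,"dp":[-55,-563,30],"rot":[0,0,-0.78]}]}}

```text
clock: 0.93
ee_pos: [0.4273, -0.1882, 0.2201]
ee_rot: [-3.142, 0.0, 0.108]
wrist_force: [0.7, -0.5, -0.4]
grip_width: 0.994
```

```bash
python3 -c "
from h import *
go([.572,.139,.2],.262)"
```

```text
clock 0.93 tcp [ 427.3 -188.2  220.1] rpy [-3.1415e+00  1.0000e-04  1.0790e-01] F [ 0.7 -0.5 -0.4] T [-0.03 -0.01 -0.03] w 0.994
dp [ 179.1 -309.7   20.1] rot [-1.000e-04  1.000e-04 -1.541e-01]
```

Call:
{"name": "send_rows", "arguments": {"deltas": [{"claw":85,"dp":[179,-310,20],"rot":[0,0,-0.154]},{"claw":85,"dp":[179,-310,20],"rot":[0,0,-0.154]},{"claw":85,"dp":[179,-310,20],"rot":[0,0,-0.154]},{"claw":85,"dp":[179,-310,20],"rot":[0,0,-0.154]},{"claw":85,"dp":[179,-310,20],"rot":[0,0,-0.154]}]}}

```text
clock: 1.35
ee_pos: [0.5125, 0.0018, 0.2084]
ee_rot: [-3.142, 0.0, 0.256]
wrist_force: [1.1, -1.0, 0.5]
grip_width: 0.996
```

```bash
python3 -c "
from h import *
go([.572,.139,.15],.262)
t=manip.camera('top')
W=t['image'][130:250,290:450,::-1]
cv2.imwrite('pics/t1.png',cv2.resize(W,(800,600),interpolation=cv2.INTER_CUBIC))
np.savez('top1',P=pts(t),**t)"
```

```text
clock 1.35 tcp [512.5   1.8 208.4] rpy [-3.1416e+00  3.0000e-04  2.5620e-01] F [ 1.1 -1.   0.5] T [-0.01  0.01 -0.02] w 0.996
dp [  92.4 -117.7   58.4] rot [-0.      0.0003 -0.0058]
```

View pics/t1.png

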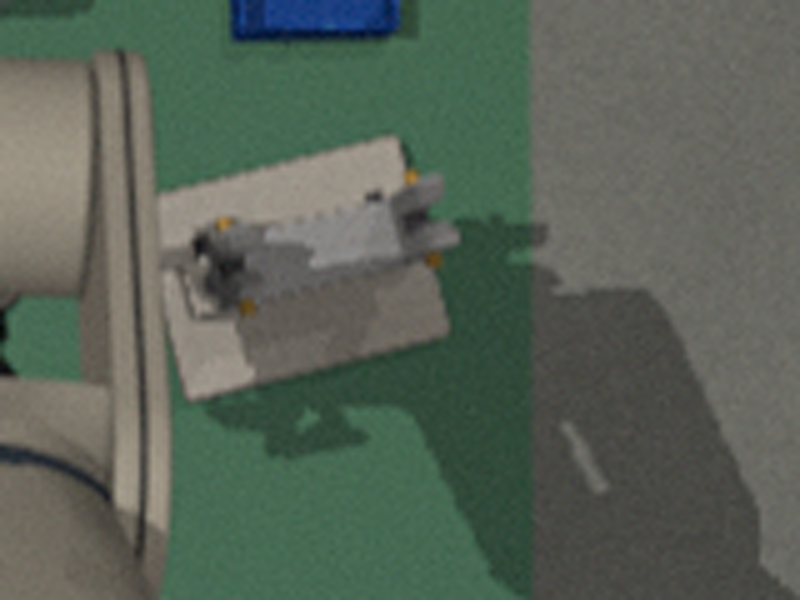

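The stand foot is still clearly visible and agrees with the first fit. Next I go above the roller.

Call:
{"name": "send_rows", "arguments": {"deltas": [{"claw":85,"dp":[92,-118,58],"rot":[0,0,-0.006]},{"claw":85,"dp":[92,-118,58],"rot":[0,0,-0.006]},{"claw":85,"dp":[92,-118,58],"rot":[0,0,-0.006]},{"claw":85,"dp":[92,-118,58],"rot":[0,0,-0.006]},{"claw":85,"dp":[92,-118,58],"rot":[0,0,-0.006]}]}}

```text
clock: 1.82
ee_pos: [0.5721, 0.1417, 0.148]
ee_rot: [-3.14, 0.001, 0.266]
wrist_force: [-0.9, -0.1, 0.1]
grip_width: 0.997
```

```bash
python3 -c "
from h import *
go([.572,.139,.1],.262)
t=manip.camera('side')
W=t['image'][140:290,130:330,::-1]
cv2.imwrite('pics/s1.png',cv2.resize(W,(800,600),interpolation=cv2.INTER_CUBIC))
Kt=np.array(t['camera_from_world'])
for p in ([.572,.139,.051],[.572,.139,.15]):
  q=Kt@np.r_[p,1];print(cv2.projectPoints(q[:3].reshape(1,3),np.zeros(3),np.zeros(3),np.array(t['intrinsics']),np.array([t['k1'],0,0,0,0]))[0].ravel())
"
```

```text
clock 1.82 tcp [572.1 141.7 148. ] rpy [-3.1404e+00  1.3000e-03  2.6560e-01] F [-0.9 -0.1  0.1] T [-0.03  0.03  0.01] w 0.997
dp [-0.8  2.6 48. ] rot [-0.0011  0.0013  0.0036]
[226.10627039 231.11559375]
[222.44694092 205.83051439]
```

View pics/s1.png

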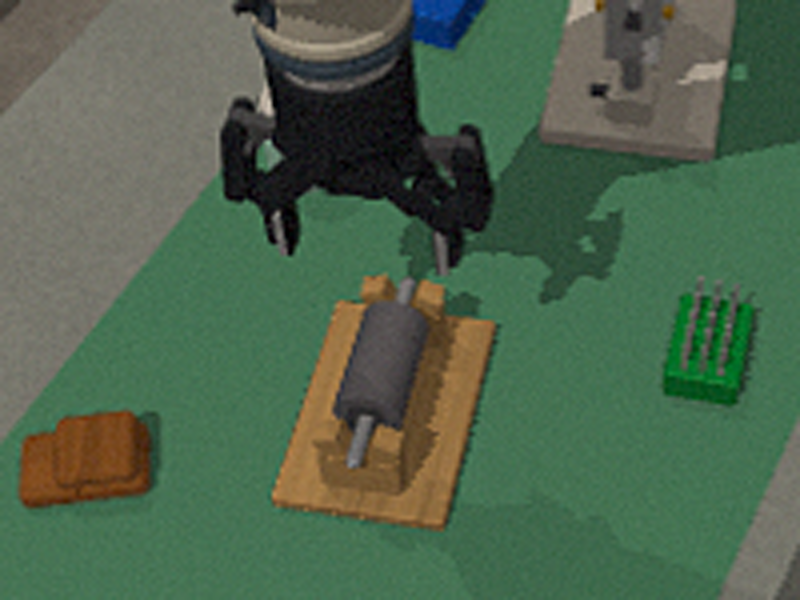

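The roller is in the rest, its centre at crop pixel ≈(383,366) against (384,364) predicted. The gripper is straddling it, so I descend.

Call:
{"name": "send_rows", "arguments": {"deltas": [{"claw":85,"dp":[0,1,35],"rot":[0,0,0.004]},{"claw":85,"dp":[0,2,65],"rot":[0,0,0.004]},{"claw":85,"dp":[0,2,95],"rot":[0,0,0.004]},{"claw":85,"dp":[0,2,115],"rot":[0,0,0.004]},{"claw":85,"dp":[0,2,120],"rot":[0,0,0.004]}]}}

```text
clock: 2.28
ee_pos: [0.5691, 0.1335, 0.0276]
ee_rot: [-3.141, 0.006, 0.257]
wrist_force: [-0.0, 0.2, 1.0]
grip_width: 0.996
```

```bash
python3 -c "
from h import *
go([.572,.139,.028],.262)"
```

```text
clock 2.28 tcp [569.1 133.5  27.6] rpy [-3.1414  0.0061  0.2571] F [-0.   0.2  1. ] T [ 0.02 -0.03  0.01] w 0.996
dp [ 4.2 -4.6 -0.4] rot [-0.0002  0.0061 -0.0049]
```

Call:
{"name": "send_rows", "arguments": {"deltas": [{"claw":85,"dp":[4,-5,0],"rot":[0,0.006,-0.005]},{"claw":85,"dp":[4,-5,0],"rot":[0,0.006,-0.005]},{"claw":55,"dp":[4,-5,0],"rot":[0,0.006,-0.005]},{"claw":50,"dp":[4,-5,0],"rot":[0,0.006,-0.005]},{"claw":48,"dp":[4,-5,0],"rot":[0,0.006,-0.005]}], "force": 60}}

```text
clock: 2.7
ee_pos: [0.5753, 0.1412, 0.0321]
ee_rot: [3.141, -0.008, 0.263]
wrist_force: [-0.6, -0.4, -0.5]
grip_width: 0.601
```

```bash
python3 -c "
from h import *
go([.572,.139,.028],.262)"
```

```text
clock 2.70 tcp [575.3 141.2  32.1] rpy [ 3.1414 -0.0082  0.2631] F [-0.6 -0.4 -0.5] T [ 0.05  0.04 -0.02] w 0.601
dp [-3.8  1.2  4.1] rot [ 0.0001 -0.0082  0.0011]
```

Call:
{"name": "send_rows", "arguments": {"deltas": [{"claw":48,"dp":[0,0,0],"rot":[0,0,0]},{"claw":48,"dp":[0,0,0],"rot":[0,0,0]},{"claw":48,"dp":[0,0,0],"rot":[0,0,0]}]}}

```text
clock: 2.95
ee_pos: [0.5746, 0.141, 0.031]
ee_rot: [3.142, -0.006, 0.263]
wrist_force: [-0.1, 1.2, -0.0]
grip_width: 0.566
```

```bash
python3 -c "
from h import *
go([.572,.139,.028],.262)"
```

```text
clock 2.95 tcp [574.6 141.   31. ] rpy [ 3.1415 -0.0065  0.263 ] F [-0.1  1.2 -0. ] T [-0.02  0.01  0.01] w 0.566
dp [-3.1  1.3  3. ] rot [ 0.     -0.0065  0.001 ]
```

Call:
{"name": "send_rows", "arguments": {"deltas": [{"claw":48,"dp":[-3,1,3],"rot":[0,-0.006,0.001]},{"claw":48,"dp":[-3,1,3],"rot":[0,-0.006,0.001]},{"claw":40,"dp":[-3,1,3],"rot":[0,-0.006,0.001]},{"claw":35,"dp":[-3,1,3],"rot":[0,-0.006,0.001]},{"claw":35,"dp":[-3,1,3],"rot":[0,-0.006,0.001]}], "force": 60}}

```text
clock: 3.37
ee_pos: [0.5731, 0.1395, 0.028]
ee_rot: [3.141, -0.002, 0.262]
wrist_force: [4.3, 0.4, -0.8]
grip_width: 0.502
```

Call:
{"name": "send_rows", "arguments": {"deltas": [{"claw":35,"dp":[0,0,0],"rot":[0,0,0]},{"claw":35,"dp":[0,0,0],"rot":[0,0,0]},{"claw":35,"dp":[0,0,0],"rot":[0,0,0]}], "force": 60}}

```text
clock: 3.62
ee_pos: [0.5731, 0.1395, 0.0279]
ee_rot: [3.141, -0.003, 0.262]
wrist_force: [5.9, 0.6, -0.3]
grip_width: 0.496
```

```bash
python3 -c "
from h import *
go([.572,.139,.028],.262)"
```

```text
clock 3.62 tcp [573.1 139.5  27.9] rpy [ 3.1415e+00 -2.5000e-03  2.6180e-01] F [ 5.9  0.6 -0.3] T [ 0.14 -0.85 -0.12] w 0.496
dp [-1.2  0.2 -0.1] rot [ 0.0001 -0.0025 -0.0002]
```

Gripped; the opening is about 42–44 mm. I lift gently.

Call:
{"name": "send_rows", "arguments": {"deltas": [{"claw":35,"dp":[1,0,-3],"rot":[0,0,0]},{"claw":35,"dp":[1,0,-12],"rot":[0,0,0]},{"claw":35,"dp":[1,0,-30],"rot":[0,0,0]},{"claw":35,"dp":[1,0,-50],"rot":[0,0,0]},{"claw":35,"dp":[1,0,-70],"rot":[0,0,0]}]}}

```text
clock: 4.03
ee_pos: [0.5711, 0.1391, 0.0979]
ee_rot: [-3.141, 0.004, 0.262]
wrist_force: [0.4, 0.7, -2.3]
grip_width: 0.502
```

Call:
{"name": "send_rows", "arguments": {"deltas": [{"claw":35,"dp":[0,0,-30],"rot":[0,0,0]},{"claw":35,"dp":[0,0,-60],"rot":[0,0,0]},{"claw":35,"dp":[0,0,-80],"rot":[0,0,0]},{"claw":35,"dp":[0,0,-90],"rot":[0,0,0]},{"claw":35,"dp":[0,0,-92],"rot":[0,0,0]}]}}

```text
clock: 4.45
ee_pos: [0.5731, 0.1396, 0.1917]
ee_rot: [3.141, -0.002, 0.262]
wrist_force: [-0.1, 0.2, -2.7]
grip_width: 0.499
```

```bash
python3 -c "
from h import *
s=manip.sense()
go([.547,-.216,.19],.262)
t=manip.camera('side')
np.savez('side2',P=pts(t),**t)
W=t['image'][140:290,130:330,::-1]
cv2.imwrite('pics/s2.png',cv2.resize(W,(800,600),interpolation=cv2.INTER_CUBIC))
"
```

```text
clock 4.45 tcp [573.1 139.6 191.7] rpy [ 3.1415e+00 -2.2000e-03  2.6210e-01] F [-0.1  0.2 -2.7] T [-0.01  0.01  0.06] w 0.499
dp [-117.4  336.7    1.5] rot [ 0.0001 -0.0022  0.0001]
```

View pics/s2.png

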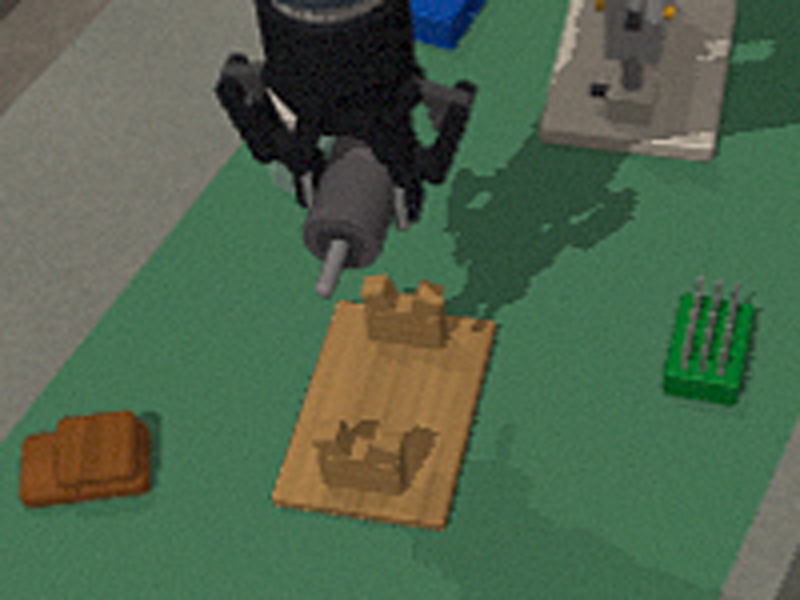

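The roller is held level and the rest is empty. The two stand estimates of home agree: crossbar top +30 mm and cheek tops −37 mm both put the axle at z ≈ 0.115, so TCP ≈ 0.092. I carry it over.

Call:
{"name": "send_rows", "arguments": {"deltas": [{"claw":35,"dp":[-8,22,0],"rot":[0,0,0]},{"claw":35,"dp":[-20,56,0],"rot":[0,0,0]},{"claw":35,"dp":[-32,92,0],"rot":[0,0,0]},{"claw":35,"dp":[-45,128,0],"rot":[0,0,0]},{"claw":35,"dp":[-57,164,0],"rot":[0,0,0]}]}}

```text
clock: 4.92
ee_pos: [0.5581, -0.0349, 0.1874]
ee_rot: [-3.14, 0.004, 0.263]
wrist_force: [0.4, -0.1, -2.7]
grip_width: 0.498
```

Call:
{"name": "send_rows", "arguments": {"deltas": [{"claw":35,"dp":[-13,36,0],"rot":[0,0,0]},{"claw":35,"dp":[-25,72,0],"rot":[0,0,0]},{"claw":35,"dp":[-38,108,0],"rot":[0,0,0]},{"claw":35,"dp":[-50,144,0],"rot":[0,0,0]},{"claw":35,"dp":[-58,168,0],"rot":[0,0,0]}]}}

```text
clock: 5.33
ee_pos: [0.5458, -0.2135, 0.1874]
ee_rot: [-3.14, 0.003, 0.261]
wrist_force: [-0.4, -0.7, -2.4]
grip_width: 0.498
```

Call:
{"name": "send_rows", "arguments": {"deltas": [{"claw":35,"dp":[-2,4,0],"rot":[0,0,0]},{"claw":35,"dp":[-2,4,0],"rot":[0,0,0]},{"claw":35,"dp":[-2,4,0],"rot":[0,0,0]}]}}

```text
clock: 5.58
ee_pos: [0.5457, -0.2146, 0.188]
ee_rot: [-3.139, 0.003, 0.261]
wrist_force: [0.0, -0.1, -2.5]
grip_width: 0.5
```

```bash
python3 -c "
from h import *
s=manip.sense()
go([.547,-.216,.15],.262)
t=manip.camera('side')
np.savez('side3',P=pts(t),**t)
W=t['image'][60:210,200:400,::-1]
cv2.imwrite('pics/s3.png',cv2.resize(W,(800,600),interpolation=cv2.INTER_CUBIC))
"
```

```text
clock 5.58 tcp [ 545.7 -214.6  188. ] rpy [-3.1391e+00  2.6000e-03  2.6130e-01] F [ 0.  -0.1 -2.5] T [ 0.02 -0.01  0.  ] w 0.5
dp [ 1.   1.8 38. ] rot [-0.0024  0.0026 -0.0007]
```

View pics/s3.png

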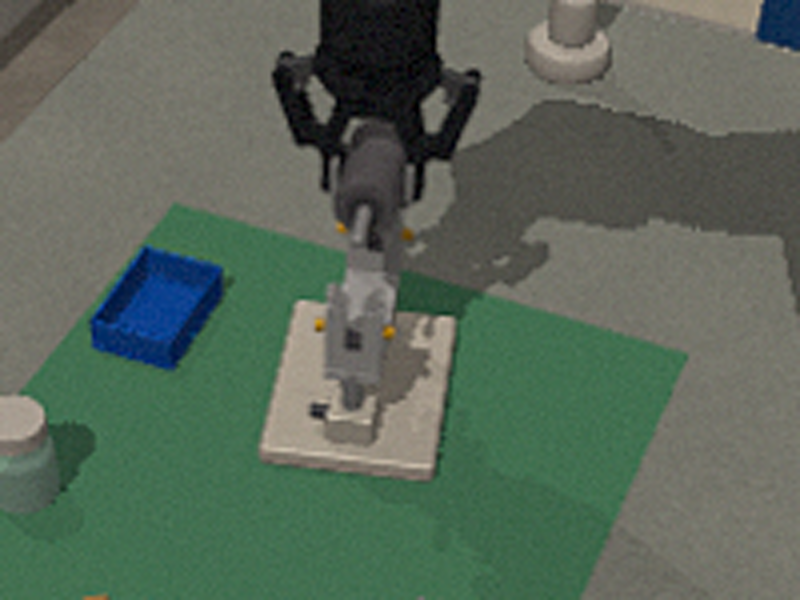

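Roller above the stand with its near axle end at (362,235). The orange catch knobs straddle the slots at (319,324)/(390,331) and (342,229)/(407,234), and I use them to get the slot line.

Run:
```python
from h import *
ex=np.array([np.cos(.262),np.sin(.262)]);ey=np.array([-ex[1],ex[0]]);tcp=np.array([545.7,-214.6])
for cam,(x0,x1,y0,y1) in (("top",(308,405,150,220)),("side",(255,325,90,190)),("side3",(255,325,90,190))):
    t=dict(np.load(cam+".npz"));h=cv2.cvtColor(t["image"],cv2.COLOR_RGB2HSV).astype(int)
    m=((h[...,0]>8)&(h[...,0]<28)&(h[...,1]>130)).astype(np.uint8);k=np.zeros_like(m);k[y0:y1,x0:x1]=1
    n,l,s,c=cv2.connectedComponentsWithStats(m&k)
    c=np.array([c[i] for i in range(1,n) if s[i,4]>=4])
    X=ray(t,c,.124)[:,:2]*1000
    print(cam);[print("  px",np.round(a,1),"rel tcp x %.1f y %.1f"%((b-tcp)@ex,(b-tcp)@ey),np.round(b,1)) for a,b in zip(c,X)]
```

```text
top
  px [376.  181.5] rel tcp x -21.7 y -54.8 [ 539.  -273.2]
  px [338.8 191.2] rel tcp x -22.4 y 54.3 [ 510. -168.]
side
  px [285.2 116.2] rel tcp x 26.7 y -52.5 [ 585.1 -258.4]
  px [301.3 118. ] rel tcp x -21.4 y -52.3 [ 538.6 -270.6]
  px [279.4 140.8] rel tcp x 26.3 y 58.6 [ 555.9 -151.2]
  px [296.9 142.7] rel tcp x -22.7 y 58.0 [ 508.7 -164.5]
side3
  px [284.8 116.6] rel tcp x 27.4 y -50.3 [ 585.2 -256.1]
  px [301.4 118.2] rel tcp x -21.9 y -51.4 [ 537.9 -269.9]
  px [279.4 140.8] rel tcp x 26.3 y 58.6 [ 555.9 -151.2]
  px [296.9 142.9] rel tcp x -22.8 y 58.9 [ 508.4 -163.6]
```

Call:
{"name": "send_rows", "arguments": {"deltas": [{"claw":35,"dp":[2,0,20],"rot":[-0.002,0.002,0]},{"claw":35,"dp":[2,0,36],"rot":[-0.002,0.002,0]},{"claw":35,"dp":[2,0,46],"rot":[-0.002,0.002,0]},{"claw":35,"dp":[2,0,52],"rot":[-0.002,0.002,0]},{"claw":35,"dp":[2,0,55],"rot":[-0.002,0.002,0]}]}}

```text
clock: 6.05
ee_pos: [0.5484, -0.2136, 0.1336]
ee_rot: [3.141, -0.001, 0.263]
wrist_force: [-0.7, 0.7, -2.2]
grip_width: 0.503
```

Call:
{"name": "send_rows", "arguments": {"deltas": [{"claw":35,"dp":[0,0,3],"rot":[0,0,0]},{"claw":35,"dp":[0,0,6],"rot":[0,0,0]},{"claw":35,"dp":[0,0,8],"rot":[0,0,0]},{"claw":35,"dp":[0,0,10],"rot":[0,0,0]},{"claw":35,"dp":[0,0,10],"rot":[0,0,0]}]}}

```text
clock: 6.47
ee_pos: [0.5488, -0.2149, 0.1246]
ee_rot: [3.14, -0.002, 0.262]
wrist_force: [-0.2, -0.1, -2.7]
grip_width: 0.498
```

```bash
python3 -c "
from h import *
go([.5476,-.2145,.11],.262)"
```

```text
clock 6.47 tcp [ 548.8 -214.9  124.6] rpy [ 3.1396e+00 -2.1000e-03  2.6190e-01] F [-0.2 -0.1 -2.7] T [-0.04  0.04 -0.01] w 0.498
dp [-1.1 -0.7 14.6] rot [ 0.002  -0.0021 -0.0001]
```

Call:
{"name": "send_rows", "arguments": {"deltas": [{"claw":35,"dp":[-1,0,2],"rot":[0.002,-0.002,0]},{"claw":35,"dp":[-1,0,4],"rot":[0.002,-0.002,0]},{"claw":35,"dp":[-1,0,6],"rot":[0.002,-0.002,0]},{"claw":35,"dp":[-1,0,8],"rot":[0.002,-0.002,0]}]}}

```text
clock: 6.8
ee_pos: [0.5483, -0.2152, 0.1167]
ee_rot: [3.141, -0.001, 0.262]
wrist_force: [2.1, 0.6, -1.2]
grip_width: 0.498
```

Call:
{"name": "send_rows", "arguments": {"deltas": [{"claw":35,"dp":[0,0,1],"rot":[0,0,0]},{"claw":35,"dp":[0,0,2],"rot":[0,0,0]},{"claw":35,"dp":[0,0,3],"rot":[0,0,0]},{"claw":35,"dp":[0,0,4],"rot":[0,0,0]}]}}

```text
clock: 7.13
ee_pos: [0.5483, -0.2152, 0.1128]
ee_rot: [3.141, -0.001, 0.262]
wrist_force: [2.9, -0.5, -1.6]
grip_width: 0.501
```

```bash
python3 -c "
from h import *
go([.5476,-.2145,.10],.262)"
```

```text
clock 7.13 tcp [ 548.3 -215.2  112.8] rpy [ 3.1411e+00 -8.0000e-04  2.6210e-01] F [ 2.9 -0.5 -1.6] T [ 0.02 -0.39  0.17] w 0.501
dp [-0.5 -0.9 12.8] rot [ 0.0005 -0.0008  0.0001]
```

Call:
{"name": "send_rows", "arguments": {"deltas": [{"claw":35,"dp":[0.7,0,1.5],"rot":[0,0,0]},{"claw":35,"dp":[0.7,0,3],"rot":[0,0,0]},{"claw":35,"dp":[0.7,0,4.5],"rot":[0,0,0]},{"claw":35,"dp":[0.7,0,6],"rot":[0,0,0]}]}}

```text
clock: 7.47
ee_pos: [0.5483, -0.2148, 0.1063]
ee_rot: [-3.141, 0.0, 0.262]
wrist_force: [1.1, -0.1, -1.9]
grip_width: 0.498
```

Call:
{"name": "send_rows", "arguments": {"deltas": [{"claw":35,"dp":[0,0,1],"rot":[0,0,0]},{"claw":35,"dp":[0,0,2],"rot":[0,0,0]},{"claw":35,"dp":[0,0,3],"rot":[0,0,0]}]}}

```text
clock: 7.72
ee_pos: [0.5484, -0.2149, 0.1035]
ee_rot: [-3.141, 0.0, 0.262]
wrist_force: [0.2, 0.2, -2.0]
grip_width: 0.497
```

```bash
python3 -c "
from h import *
go([.5476,-.2145,.10],.262)"
```

```text
clock 7.72 tcp [ 548.4 -214.9  103.5] rpy [-3.1414e+00  3.0000e-04  2.6190e-01] F [ 0.2  0.2 -2. ] T [-0.01 -0.02  0.02] w 0.497
dp [-0.7 -0.6  3.5] rot [-0.0002  0.0003 -0.0001]
```

Call:
{"name": "send_rows", "arguments": {"deltas": [{"claw":35,"dp":[0,0,1],"rot":[0,0,0]},{"claw":35,"dp":[0,0,2],"rot":[0,0,0]},{"claw":35,"dp":[0,0,2],"rot":[0,0,0]}]}}

```text
clock: 7.97
ee_pos: [0.5484, -0.2149, 0.1014]
ee_rot: [-3.141, 0.0, 0.262]
wrist_force: [-0.0, 0.6, -2.8]
grip_width: 0.497
```

Call:
{"name": "send_rows", "arguments": {"deltas": [{"claw":35,"dp":[0,0,0.7],"rot":[0,0,0]},{"claw":35,"dp":[0,0,1.5],"rot":[0,0,0]},{"claw":35,"dp":[0,0,1.5],"rot":[0,0,0]}]}}

```text
clock: 8.22
ee_pos: [0.5484, -0.2149, 0.1]
ee_rot: [-3.141, 0.0, 0.262]
wrist_force: [0.2, -0.2, -2.4]
grip_width: 0.504
```

Call:
{"name": "send_rows", "arguments": {"deltas": [{"claw":35,"dp":[0,0,0.7],"rot":[0,0,0]},{"claw":35,"dp":[0,0,1.5],"rot":[0,0,0]},{"claw":35,"dp":[0,0,1.5],"rot":[0,0,0]}]}}

```text
clock: 8.47
ee_pos: [0.5489, -0.215, 0.0988]
ee_rot: [3.141, -0.001, 0.262]
wrist_force: [0.2, 0.2, -1.8]
grip_width: 0.499
```

Call:
{"name": "send_rows", "arguments": {"deltas": [{"claw":35,"dp":[0,0,0.5],"rot":[0,0,0]},{"claw":35,"dp":[0,0,1],"rot":[0,0,0]},{"claw":35,"dp":[0,0,1],"rot":[0,0,0]}]}}

```text
clock: 8.72
ee_pos: [0.5491, -0.2151, 0.0982]
ee_rot: [3.141, -0.001, 0.262]
wrist_force: [0.4, 0.7, 3.6]
grip_width: 0.499
```

Call:
{"name": "send_rows", "arguments": {"deltas": [{"claw":35,"dp":[0,0,0.5],"rot":[0,0,0]},{"claw":35,"dp":[0,0,1],"rot":[0,0,0]},{"claw":35,"dp":[0,0,1],"rot":[0,0,0]}]}}

```text
clock: 8.97
ee_pos: [0.5492, -0.2152, 0.0975]
ee_rot: [3.141, -0.001, 0.262]
wrist_force: [-1.8, 0.6, 7.1]
grip_width: 0.498
```

Call:
{"name": "send_rows", "arguments": {"deltas": [{"claw":35,"dp":[0,0,0.5],"rot":[0,0,0]},{"claw":35,"dp":[0,0,1],"rot":[0,0,0]},{"claw":35,"dp":[0,0,1],"rot":[0,0,0]}]}}

```text
clock: 9.22
ee_pos: [0.5493, -0.2153, 0.0967]
ee_rot: [3.14, -0.002, 0.262]
wrist_force: [-1.4, 0.9, 7.1]
grip_width: 0.499
```

```bash
python3 -c "
from h import *
go([.5484,-.2149,.092],.262)"
```

```text
clock 9.22 tcp [ 549.3 -215.3   96.7] rpy [ 3.1403e+00 -1.5000e-03  2.6190e-01] F [-1.4  0.9  7.1] T [-0.03  0.07  0.09] w 0.499
dp [-0.8 -0.6  4.7] rot [ 0.0012 -0.0015 -0.0001]
```

Catches found at TCP ≈ 0.0985, which puts home near 0.0905. I press on in 1 mm steps.

Call:
{"name": "send_rows", "arguments": {"deltas": [{"claw":35,"dp":[-0.5,0,0.5],"rot":[0.001,-0.001,0]},{"claw":35,"dp":[-0.5,0,1],"rot":[0.001,-0.001,0]},{"claw":35,"dp":[-0.5,0,1],"rot":[0.001,-0.001,0]}]}}

```text
clock: 9.47
ee_pos: [0.5491, -0.2155, 0.0957]
ee_rot: [3.141, -0.001, 0.262]
wrist_force: [-0.6, -0.4, 5.6]
grip_width: 0.502
```

Call:
{"name": "send_rows", "arguments": {"deltas": [{"claw":35,"dp":[0,0,0.5],"rot":[0,0,0]},{"claw":35,"dp":[0,0,1],"rot":[0,0,0]},{"claw":35,"dp":[0,0,1],"rot":[0,0,0]}]}}

```text
clock: 9.72
ee_pos: [0.549, -0.2155, 0.0944]
ee_rot: [3.141, -0.001, 0.262]
wrist_force: [1.2, -0.2, 4.6]
grip_width: 0.499
```

Call:
{"name": "send_rows", "arguments": {"deltas": [{"claw":35,"dp":[0,0,0.5],"rot":[0,0,0]},{"claw":35,"dp":[0,0,1],"rot":[0,0,0]},{"claw":35,"dp":[0,0,1],"rot":[0,0,0]}]}}

```text
clock: 9.97
ee_pos: [0.5486, -0.2154, 0.0928]
ee_rot: [-3.142, 0.0, 0.262]
wrist_force: [2.6, -2.5, 1.2]
grip_width: 0.498
```

```bash
python3 -c "
from h import *
go([.5484,-.2149,.092],.262)"
```

```text
clock 9.97 tcp [ 548.6 -215.4   92.8] rpy [-3.1416  0.      0.262 ] F [ 2.6 -2.5  1.2] T [-0.34 -0.33  0.07] w 0.498
dp [-0.  -0.5  0.8] rot [-0.  0. -0.]
```

Call:
{"name": "send_rows", "arguments": {"deltas": [{"claw":35,"dp":[0.3,0,0.4],"rot":[0,0,0]},{"claw":35,"dp":[0.3,0,0.7],"rot":[0,0,0]},{"claw":35,"dp":[0.3,0,0.7],"rot":[0,0,0]}]}}

```text
clock: 10.22
ee_pos: [0.5484, -0.215, 0.0916]
ee_rot: [-3.141, 0.001, 0.262]
wrist_force: [3.1, -2.6, -2.5]
grip_width: 0.5
```

Call:
{"name": "send_rows", "arguments": {"deltas": [{"claw":35,"dp":[0,0,0.3],"rot":[0,0,0]},{"claw":35,"dp":[0,0,0.6],"rot":[0,0,0]},{"claw":35,"dp":[0,0,0.6],"rot":[0,0,0]}]}}

```text
clock: 10.47
ee_pos: [0.5484, -0.2148, 0.0911]
ee_rot: [-3.14, 0.001, 0.262]
wrist_force: [4.6, -1.0, -3.7]
grip_width: 0.5
```

```bash
python3 -c "
from h import *
go([.5484,-.2149,.092],.262)"
```

```text
clock 10.47 tcp [ 548.4 -214.8   91.1] rpy [-3.1404e+00  1.1000e-03  2.6220e-01] F [ 4.6 -1.  -3.7] T [-0.13 -0.58  0.19] w 0.5
dp [-0.   0.1 -0.9] rot [-0.0012  0.0011  0.0002]
```

Call:
{"name": "send_rows", "arguments": {"deltas": [{"claw":35,"dp":[0.7,0,0],"rot":[-0.001,0.001,0]},{"claw":35,"dp":[0.7,0,0.4],"rot":[-0.001,0.001,0]},{"claw":35,"dp":[0.7,0,0.4],"rot":[-0.001,0.001,0]}]}}

```text
clock: 10.72
ee_pos: [0.5486, -0.2146, 0.0906]
ee_rot: [-3.141, 0.001, 0.262]
wrist_force: [3.2, -1.7, -4.6]
grip_width: 0.5
```

Call:
{"name": "send_rows", "arguments": {"deltas": [{"claw":35,"dp":[0,0,0.3],"rot":[0,0,0]},{"claw":35,"dp":[0,0,0.5],"rot":[0,0,0]},{"claw":35,"dp":[0,0,0.5],"rot":[0,0,0]}]}}

```text
clock: 10.97
ee_pos: [0.5487, -0.2146, 0.0904]
ee_rot: [-3.141, 0.001, 0.262]
wrist_force: [1.7, 0.1, -1.3]
grip_width: 0.502
```

```bash
python3 -c "
from h import *
go([.5484,-.2149,.092],.262)"
```

```text
clock 10.97 tcp [ 548.7 -214.6   90.4] rpy [-3.1411e+00  6.0000e-04  2.6200e-01] F [ 1.7  0.1 -1.3] T [ 0.07 -0.2   0.2 ] w 0.502
dp [-0.4  0.2 -1.6] rot [-0.0005  0.0006  0.    ]
```

Call:
{"name": "send_rows", "arguments": {"deltas": [{"claw":35,"dp":[0.2,0,0.2],"rot":[0,0,0]},{"claw":35,"dp":[0.2,0,0.4],"rot":[0,0,0]},{"claw":35,"dp":[0.2,0,0.4],"rot":[0,0,0]}]}}

```text
clock: 11.22
ee_pos: [0.5488, -0.2146, 0.0903]
ee_rot: [-3.141, 0.001, 0.262]
wrist_force: [-2.6, 0.5, 4.5]
grip_width: 0.499
```

Call:
{"name": "send_rows", "arguments": {"deltas": [{"claw":35,"dp":[0,0,0.2],"rot":[0,0,0]},{"claw":35,"dp":[0,0,0.3],"rot":[0,0,0]},{"claw":35,"dp":[0,0,0.3],"rot":[0,0,0]}]}}

```text
clock: 11.47
ee_pos: [0.5488, -0.2146, 0.0902]
ee_rot: [-3.141, 0.001, 0.262]
wrist_force: [-2.3, 1.4, 7.2]
grip_width: 0.499
```

```bash
python3 -c "
from h import *
go([.5484,-.2149,.092],.262)"
```

```text
clock 11.47 tcp [ 548.8 -214.6   90.2] rpy [-3.1411e+00  7.0000e-04  2.6200e-01] F [-2.3  1.4  7.2] T [0.17 0.56 0.2 ] w 0.499
dp [-0.5  0.2 -1.8] rot [-0.0005  0.0007  0.    ]
```

Rigid floor at TCP 0.0903, 8.2 mm below the catches as described. One more small press, held for the dwell.

Call:
{"name": "send_rows", "arguments": {"deltas": [{"claw":35,"dp":[-0.2,0,0.2],"rot":[0,0,0]},{"claw":35,"dp":[-0.2,0,0.4],"rot":[0,0,0]},{"claw":35,"dp":[-0.2,0,0.4],"rot":[0,0,0]},{"claw":35,"dp":[-0.2,0,0.4],"rot":[0,0,0]},{"claw":35,"dp":[-0.2,0,0.4],"rot":[0,0,0]}]}}

```text
clock: 11.88
ee_pos: [0.5488, -0.2146, 0.0902]
ee_rot: [-3.141, 0.0, 0.262]
wrist_force: [-3.2, 1.9, 10.1]
grip_width: 0.501
```

```bash
python3 -c "
from h import *
go([.5484,-.2149,.092],.262)"
```

```text
clock 11.88 tcp [ 548.8 -214.6   90.2] rpy [-3.1413e+00  3.0000e-04  2.6200e-01] F [-3.2  1.9 10.1] T [0.26 0.6  0.1 ] w 0.501
dp [-0.5  0.2 -1.8] rot [-0.0003  0.0003  0.    ]
```

Call:
{"name": "send_rows", "arguments": {"deltas": [{"claw":35,"dp":[-0.3,0,0.3],"rot":[0,0,0]},{"claw":35,"dp":[-0.3,0,0.3],"rot":[0,0,0]},{"claw":35,"dp":[-0.3,0,0.3],"rot":[0,0,0]},{"claw":35,"dp":[-0.3,0,0.3],"rot":[0,0,0]}]}}

```text
clock: 12.22
ee_pos: [0.5488, -0.2146, 0.0902]
ee_rot: [-3.141, -0.0, 0.262]
wrist_force: [-3.0, 2.7, 11.7]
grip_width: 0.495
```

```bash
python3 -c "
from h import *
go([.5484,-.2149,.092],.262)
t=manip.camera('side')
cv2.imwrite('pics/s4.png',cv2.resize(t['image'][60:180,230:390,::-1],(800,600),interpolation=cv2.INTER_CUBIC))"
```

```text
clock 12.22 tcp [ 548.8 -214.6   90.2] rpy [-3.1414e+00 -3.0000e-04  2.6200e-01] F [-3.   2.7 11.7] T [0.45 0.52 0.19] w 0.495
dp [-0.4  0.2 -1.8] rot [-0.0002 -0.0003 -0.    ]
```

View pics/s4.png

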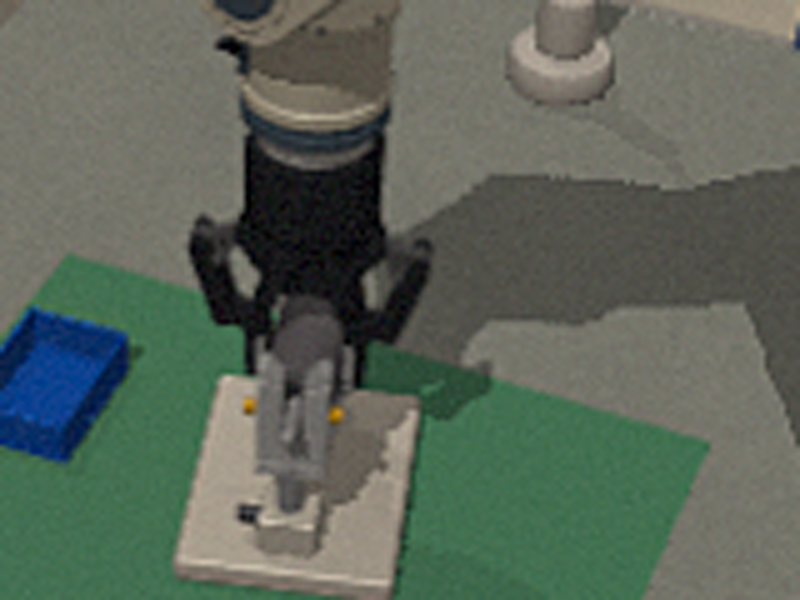

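The axle's near end sits in its slot with the total press at about 14 N. The moment hints that the +y end carries more, so I even it with a tiny roll.

Call:
{"name": "send_rows", "arguments": {"deltas": [{"claw":35,"dp":[0,0,0],"rot":[0.003,0,0]},{"claw":35,"dp":[0,0,0],"rot":[0.006,0,0]},{"claw":35,"dp":[0,0,0],"rot":[0.006,0,0]},{"claw":35,"dp":[0,0,0],"rot":[0.006,0,0]}]}}

```text
clock: 12.6
ee_pos: [0.5487, -0.2145, 0.0902]
ee_rot: [-3.135, -0.0, 0.262]
wrist_force: [-4.4, 3.7, 12.2]
grip_width: 0.499
```

```bash
python3 -c "
from h import *
go([.5484,-.2149,.092],.262)"
```

```text
clock 12.60 tcp [ 548.7 -214.5   90.2] rpy [-3.1352e+00 -2.0000e-04  2.6190e-01] F [-4.4  3.7 12.2] T [0.52 0.45 0.1 ] w 0.499
dp [-0.4  0.3 -1.8] rot [-0.0064 -0.0002 -0.0001]
```

Call:
{"name": "send_rows", "arguments": {"deltas": [{"claw":35,"dp":[0,0,-0.3],"rot":[-0.006,0,0]},{"claw":35,"dp":[0,0,-0.7],"rot":[-0.006,0,0]},{"claw":35,"dp":[0,0,-0.7],"rot":[-0.006,0,0]}], "force": 20}}

```text
clock: 12.85
ee_pos: [0.5488, -0.2146, 0.0902]
ee_rot: [-3.141, -0.0, 0.262]
wrist_force: [-2.4, 2.0, 7.4]
grip_width: 0.501
```

Call:
{"name": "send_rows", "arguments": {"deltas": [{"claw":46,"dp":[0,0,0],"rot":[0,0,0]},{"claw":52,"dp":[0,0,0],"rot":[0,0,0]},{"claw":60,"dp":[0,0,0],"rot":[0,0,0]},{"claw":75,"dp":[0,0,0],"rot":[0,0,0]},{"claw":80,"dp":[0,0,0],"rot":[0,0,0]}]}}

```text
clock: 13.27
ee_pos: [0.5487, -0.2149, 0.0895]
ee_rot: [-3.141, 0.0, 0.262]
wrist_force: [-0.5, 0.9, 0.5]
grip_width: 0.933
```

Call:
{"name": "send_rows", "arguments": {"deltas": [{"claw":80,"dp":[0,0,0],"rot":[0,0,0]},{"claw":80,"dp":[0,0,0],"rot":[0,0,0]},{"claw":80,"dp":[0,0,0],"rot":[0,0,0]}]}}

```text
clock: 13.52
ee_pos: [0.5487, -0.2149, 0.0897]
ee_rot: [3.142, 0.0, 0.262]
wrist_force: [-0.4, 0.3, -0.6]
grip_width: 0.939
```

```bash
python3 -c "
from h import *
go([.549,-.215,.19],.262)"
```

```text
clock 13.52 tcp [ 548.7 -214.9   89.7] rpy [3.1416 0.     0.2619] F [-0.4  0.3 -0.6] T [ 0.05 -0.01  0.05] w 0.939
dp [   0.2    0.2 -100.3] rot [ 0.      0.     -0.0001]
```

Released; the wrist load is gone. I retreat straight up, then back off clear of the view.

Call:
{"name": "send_rows", "arguments": {"deltas": [{"claw":80,"dp":[0,0,-10],"rot":[0,0,0]},{"claw":80,"dp":[0,0,-35],"rot":[0,0,0]},{"claw":80,"dp":[0,0,-70],"rot":[0,0,0]},{"claw":80,"dp":[0,0,-105],"rot":[0,0,0]},{"claw":80,"dp":[0,0,-140],"rot":[0,0,0]}]}}

```text
clock: 13.93
ee_pos: [0.5484, -0.2147, 0.2319]
ee_rot: [-3.141, 0.0, 0.262]
wrist_force: [0.7, -1.1, -1.2]
grip_width: 0.938
```

Call:
{"name": "send_rows", "arguments": {"deltas": [{"claw":80,"dp":[-30,20,0],"rot":[0,0,0]},{"claw":80,"dp":[-60,50,0],"rot":[0,0,0]},{"claw":80,"dp":[-90,80,0],"rot":[0,0,0]},{"claw":80,"dp":[-120,110,0],"rot":[0,0,0]},{"claw":80,"dp":[-145,140,0],"rot":[0,0,0]}]}}

```text
clock: 14.35
ee_pos: [0.4435, -0.3887, 0.2309]
ee_rot: [3.141, -0.0, 0.263]
wrist_force: [1.3, 0.1, 0.5]
grip_width: 0.937
```

Call:
{"name": "send_rows", "arguments": {"deltas": [{"claw":80,"dp":[0,10,0],"rot":[0,0,0]},{"claw":80,"dp":[0,10,0],"rot":[0,0,0]},{"claw":80,"dp":[0,10,0],"rot":[0,0,0]}]}}

```text
clock: 14.6
ee_pos: [0.4475, -0.3974, 0.2301]
ee_rot: [-3.142, -0.0, 0.261]
wrist_force: [0.8, 0.1, 0.1]
grip_width: 0.934
```

Run:
```python
from h import *
go([.549,-.215,.19],.262)
a=manip.camera('side');b=manip.camera('top')
f=lambda i:cv2.resize(i[...,::-1],(400,300),interpolation=cv2.INTER_CUBIC)
cv2.imwrite('pics/f.png',np.vstack([np.hstack([f(a['image'][90:190,240:340]),f(b['image'][150:220,305:398])]),np.hstack([f(a['image']),f(b['image'])])]))
ex=np.array([np.cos(.262),np.sin(.262)]);ey=np.array([-ex[1],ex[0]]);o=np.array([548,-215.5])
for c in(a,b):
    P=pts(c)*1000;d=P[...,:2]-o;x=d@ex;y=d@ey
    m=(abs(x)<6)&(abs(y)<36)&(P[...,2]>100)&(P[...,2]<180);print("roller top z",m.sum(),np.percentile(P[m][:,2],[50,80,95]))
    for s in(1,-1):
        m2=(abs(x)<8)&(s*y>5)&(s*y<35)&(P[...,2]>120);print("  end",s,np.percentile(P[m2][:,2],[50,90]) if m2.any() else None)
```

```text
clock 14.60 tcp [ 447.5 -397.4  230.1] rpy [-3.1415e+00 -4.0000e-04  2.6050e-01] F [0.8 0.1 0.1] T [ 0.   -0.03 -0.04] w 0.934
dp [ 145.1 -150.1   40.2] rot [-0.0001 -0.0004 -0.0015]
roller top z 67 [137.20626887 137.9324091  139.74217946]
  end 1 [137.24774596 139.34621207]
  end -1 [136.96146178 138.72073783]
roller top z 105 [134.51808567 136.20000071 137.60559773]
  end 1 [134.31472888 137.50041986]
  end -1 [134.32037591 136.04640404]
```

View pics/f.png

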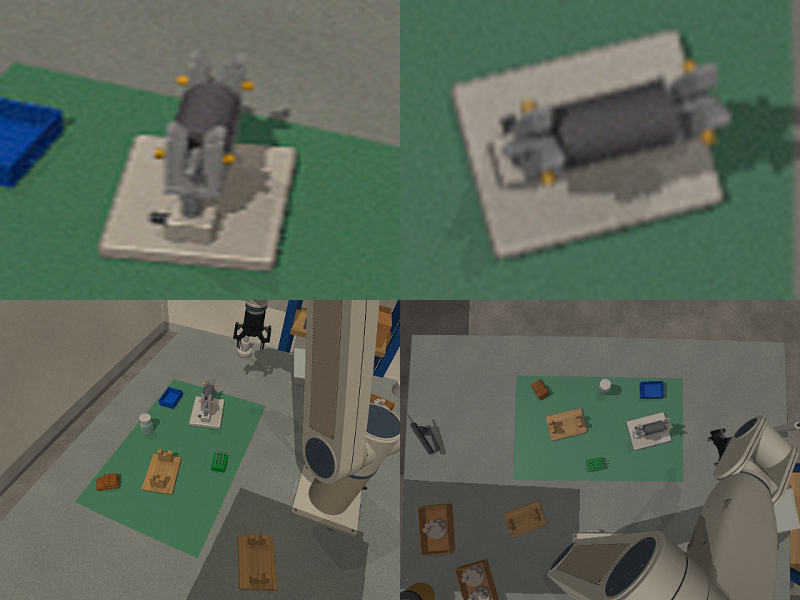

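The roller lies level in both slots (top crop, centred at about (615,125)). Its top is at z ≈ 136 mm, both ends agreeing within 1 mm. Bystanders are in place and the arm is clear, so I hand in.

```bash
python3 -c "
from h import *
print(manip.close_job())"
```

```text
the job is handed in; nothing more can be done
None
```

The roller is in the stand and the job is handed in at about 15 s on the robot's clock. `close_job` reported no verdict.

- **Insertion:** I took the roller from the rest farthest from the base and lowered it level into the slots. The catches met the axle at TCP z ≈ 98.5 mm and the rigid floor at 90.2 mm, about 8 mm apart as described.
- **Press:** I pressed with about 14–15 N in all, then eased off, opened the gripper and retreated straight up.
- **Last checks, roller:** The roller top is at about 136 mm, which puts the axle at about 114 mm; from the press I expected 113. The two halves agree within 1 mm. That depth check averages the two cameras, which differ by about 2.5 mm (134.5 and 137.2), close to their calibration error.
- **Last checks, scene:** The wrist force is near zero, the arm is clear of everything, and the bystanders look unmoved by eye.
- **Unsettled:** During the press the wrist moment hinted that the +y end carried more of the load. A small roll of the tool did not change the reading, so I could not measure how the force was shared between the two floors.

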